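# Pry open the test box and hold its key half-way

## Task

Use the opener's flat blade, not the fingers, to lever up the hinged cover of the grey test box on the electronics bench; swing the cover right open so that it stays up, and lay the opener back down on the bench. Then push the spring-loaded key inside the box down with the fingertips to half of its 16 mm travel, never close to the bottom, and finish while still holding it there: do not let go. Leave the meter, the reel and the jar where they are.

Things in the scene. Friction and masses are not known exactly. Their poses are not given: they have to be found in the camera images.
- box: grey open-topped metal test box, fixed to the bench, 120 (its x) x 110 (its y) x 65 mm high without the cover, walls 4 mm, inner floor 5 mm above the bench; origin at the centre of its underside, z up. Its front is its -x side. The front wall has a notch in the middle of its top edge, 50 mm wide and 14 mm deep (from 51 to 65 mm above the bench), open into the box under the cover: the place for the blade. The cover is hinged along the top of the back (+x) wall
- cover_edge (a point): middle of the cover's free front edge, on its underside, right above the notch (moves with the cover). The cover is a plain flat aluminium plate 120 x 110 x 4 mm, 90 g, no handle, flush with the box's walls all round when shut; two dark hinge leaves on its top, at the back (+x) edge, show which edge is hinged; frame as the box's when shut, turns with the cover
- cover_hinge (a point): middle of the hinge line, at the cover's underside (65 mm above the bench), on the box's +x edge; the hinge line runs along the box's y
- cover (a joint): angle of the cover: 0 shut, 1.57 upright, 1.9 fully open (end stop, leaning back). No spring: a stiff friction hinge (0.10 N m) keeps the cover at any angle where it is left; 1 to 2 N at its free edge moves it
- opener_grip (a point): the opener, a loose hand tool of 70 g lying flat on the bench: a black straight handle 90 long x 18 wide x 22 mm high with a steel blade 70 long x 20 wide x 3 mm thick in line with it, at half the handle's height (11 mm above the bench). This point is the place to grip: on the handle's centre line, half-way up, 10 mm ahead of the handle's middle towards the blade. Its x axis points along the tool to the blade's end; z up as it lies
- opener_tip (a point): middle of the blade's square end, 105 mm ahead of opener_grip along the tool's x axis and at the same height; the blade sticks out 70 mm from the handle
- key (a joint): how far the key is pressed, in m: 0 up, 0.016 bottomed; straight down. Spring: 2.7 N to start moving it, 5.1 N at half travel (0.008), 7.5 N at the bottom; it springs back up when let go
- key_top (a point): middle of the flat round top of the key (white plastic mushroom head 32 mm across, 8 mm thick, on a black round base 38 mm across), inside the box under the cover; about 52 mm above the bench when up, 13 mm below the box's rim; sinks with the key
- meter: hand-held meter lying on the bench, 75 x 150 x 34 mm, 300 g; origin at the centre of its underside; leave alone
- reel: white empty reel standing on its flange, 60 mm across, 40 mm high; origin at the centre of its underside; leave alone
- jar: glass jar with a steel lid, 52 mm across, 65 mm high; origin at the centre of its underside; leave alone
Not all that is in view belongs to the job. Of the things that look like the part that bears opener_grip, the middle-sized one is meant.

How it is judged:
By the outcome, as a careful person would: the job done as asked, in the order asked, and still so for the second after the job is handed in, while the arm keeps its last pose, push and grip.
It also fails if it takes over 64 s, if anything falls off the work surface, if the arm or the gripper's body presses on something with over 40 N, if the wrist force passes 120 N, or if a joint passes its speed limit or range.

## Robot

A 7-joint arm with a two-finger parallel gripper is mounted at the origin on the work surface. World frame = base frame: x ahead of the robot, y to its left, z up, the work surface at z = 0. Lengths are in mm, angles in rad, forces in N, time in s.
With the tool pointing down it reaches from about 425 to 950 mm from the base axis. Payload 4.7 kg.
Tool frame: the origin (TCP) lies midway between the tips of the shut fingers; the grasp point (between the pads) lies 19 mm behind it; y points along the fingers, z is the direction in which the jaws open and shut, and the axes are right-handed (so a half turn about y gives the same grasp; the last joint's range is limited). The gripper opens to 85 mm and grips with 20 to 120 N. Pads are 22 mm wide; open, the fingers measure 114 mm over their backs; the gripper's body (76 mm by 85 mm) begins 54 mm behind the grasp point. The pads swing forward as they close: fully open they stand 13 mm farther back than shut.
Start: joints at [-1.219, 0.469, -0.049, 1.532, 0.024, 1.141, -0.082], TCP at [250.834, 626.682, 231.335] pointing down, gripper open.
Joint ranges: [-2.59, 2.59], [-0.33, 1.99], [-1.39, 1.29], [0.1, 2.45], [-1.04, 4.18], [0.21, 1.99], [-2.66, 2.66]. Speed limits (rad/s): [2.57, 2.57, 3.14, 3.14, 3.14, 3.14, 3.14].

## Interface

Orientations are given as [roll, pitch, yaw] about the fixed x, y, z axes, in that order (R = Rz(yaw) Ry(pitch) Rx(roll)).
In Python, from bench import observe, eyes, robot gives the robot as it stands. The module is installed in compiled form; this text tells all that it offers.
- The arm moves only by the shell command python3 -m crank 'ROWS' [OPENING] [FORCE]. ROWS is JSON, one flat list of numbers, 4 for each row, row after row: the shift along the tool's x, y, z in cm, then the turn about the tool's y in degrees. In form: [x, y, z, roll, x, y, z, roll, ...]. A call has 1 to 10 rows; each row is the pose to reach, as a shift and turn from the pose commanded when the call began, along the tool's axes at that moment; what a row does not reach only later rows make up. A row lasts 1/12 s, in which the tool goes at most 41.7 mm and 7.16 degrees, less where a joint would pass 70% of its speed; a pose out of reach is approached as far as the arm can. A call with a gripper value outside its range is refused whole. OPENING is the finger opening in cm, from 0 to 8.54, set as the call begins (- or left out, the last holds). The fingers move at their own pace and stop on an object; FORCE is the grip in N (left out, the last holds). Time passes only in rows, so rows that repeat a pose let the fingers close. It gives the time, the measured TCP pose, the force and the opening at its end, in the units of the state.
- observe(): the state, without advancing time (a new reading comes with each control period).
- eyes.snapshot(name): name is "side" or "top"; returns the picture (400x640x3 uint8, red, green, blue); there is no depth.
- eyes.calibration(name): a dict with "fov_y" (degrees; the focal length in pixels is half the picture's height over the tangent of half this angle, whatever the lens; pixels are square), "cx", "cy" (the principal point, pixels), "D" ([k1, k2, p1, p2, k3] as OpenCV has them; the pictures are not rectified), "rvec" (rotation vector, rad) and "tvec" (3), from world to camera coordinates, as OpenCV has them. Camera axes: x right, y down, z forward; pixel columns grow to the right and rows downward; lengths in mm; the calibration is good to about 2 mm. A picture is of the moment at which its call begins. calibration takes no time and is no camera call.
- robot.job_done(): hands the job in, once; it reports no verdict.
Trained networks look in the newest picture that a camera, given by its name, has taken for a name from the list of things; names that differ only in an ending like _2 or _b are one class to them, and where a whole thing is asked for, a point or a joint stands for the part that bears it (a point fixed in the world has none). Each returns a list of dicts, best first, with "conf" (0 to 1); they miss things now and then, are a little off and sometimes report something else, mostly with a low value. They report only what shows in the picture. A call takes as long as a camera call. They do not tell look-alikes from the thing itself.
- eyes.find_in(camera, thing): "point" ([x, y, z] in mm, in world coordinates, good to about 4 mm: the middle of the surface that is visible of it).
- eyes.spot_point(camera, thing): "point" ([x, y, z] in mm, in world coordinates, good to about 4 mm: a listed point, or the origin of a listed thing).
The state is a dict: "t": time; "joints": joint angles; "dq": joint speeds; "tau": joint torques, N m; "tool_pos": TCP position; "eef_rot": TCP orientation; "wrist_force": force on the tool from outside, world axes, zero at the start; "torque": the same for the moment, N m; "grip_width": finger opening in mm.
Only numpy, scipy, OpenCV 4.12 (cv2) and the standard library are available. Lean on these libraries where they do the work, as an engineer would, in place of code of your own. Each camera call takes 0.05 s, during which the arm holds its last target.

## Working session

There is one attempt and no reset: what is moved stays moved. The work goes in short steps, Python scripts to look and compute and a shell command to move; the robot and the scene stay as the last step left them, time stands still between calls to the robot, and variables do not carry over. Pictures are saved under pics/ and viewed, and the job is handed in when it is done.

```bash
mkdir -p pics; ls; python3 - <<'E'
from bench import observe, eyes, robot
import cv2
s=observe(); print({k:s[k] for k in ('t','tool_pos','eef_rot','wrist_force','grip_width')})
for n in ('side','top'):
    im=eyes.snapshot(n); cv2.imwrite(f'pics/{n}0.png',cv2.cvtColor(im,cv2.COLOR_RGB2BGR)); print(n,eyes.calibration(n))
    for th in ('box','cover_edge','cover_hinge','opener_grip','opener_tip','key_top','meter','reel','jar'):
        print(n,th,[( [round(float(v)) for v in d['point']],round(d['conf'],2)) for d in eyes.spot_point(n,th)])
E
```

```text
pics
{'t': 0.0, 'tool_pos': array([250.63460211, 626.13492186, 230.28448441]), 'eef_rot': array([-1.57268615e+00, -7.19318687e-05, -3.80733519e-01]), 'wrist_force': array([ 0.22963267, -0.25720463, -0.7973325 ]), 'grip_width': 85.47280904937053}
side {'fov_y': 53.4269199814076, 'cx': 320.8125860640954, 'cy': 198.59841413947507, 'D': array([-0.08315346,  0.        ,  0.        ,  0.        ,  0.        ]), 'rvec': array([ 2.373273  , -0.38067165,  0.17365236]), 'tvec': array([-497.04128799,  149.11417746, 1040.17227605])}
side box [([600, 159, -2], 0.92)]
side cover_edge [([615, 93, 62], 0.97)]
side cover_hinge [([590, 215, 62], 0.59)]
side opener_grip [([496, -415, 6], 0.86), ([461, -234, 8], 0.84)]
side opener_tip [([288, -424, 16], 0.76), ([448, -353, 9], 0.7), ([497, -138, 12], 0.58)]
side key_top [([497, -143, 14], 0.46)]
side meter [([765, -91, -1], 0.75)]
side reel [([694, -304, 0], 0.83)]
side jar [([639, 402, -1], 0.71), ([762, -91, 0], 0.52)]
top {'fov_y': 52.78786528232948, 'cx': 319.60687895481175, 'cy': 197.27897549420493, 'D': array([-0.05767128,  0.        ,  0.        ,  0.        ,  0.        ]), 'rvec': array([ 2.141161  , -2.10639048,  0.15234416]), 'tvec': array([   3.66976421,  530.71784367, 1014.69642096])}
top box [([597, 155, -4], 0.76)]
top cover_edge [([614, 96, 63], 0.75)]
top cover_hinge [([500, -139, 8], 0.73), ([591, 218, 64], 0.59)]
top opener_grip [([296, -283, 14], 0.84), ([500, -417, 8], 0.75), ([455, -236, 10], 0.72)]
top opener_tip [([292, -423, 13], 0.81), ([445, -350, 7], 0.72), ([501, -138, 6], 0.62)]
top key_top []
top meter [([762, -93, 3], 0.62)]
top reel [([692, -307, 1], 0.64), ([615, 97, 62], 0.43)]
top jar [([632, 405, -2], 0.87)]
```

View pics/side0.png

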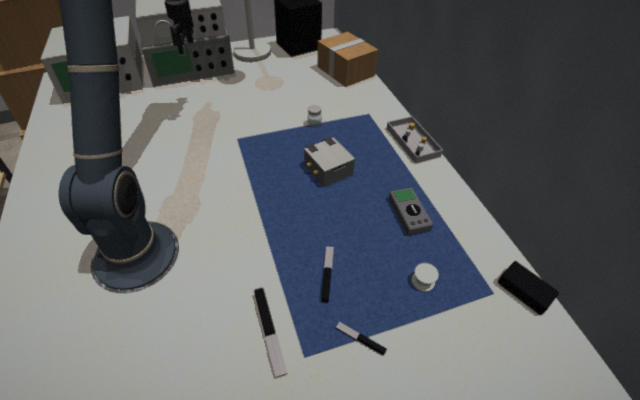

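View pics/top0.png

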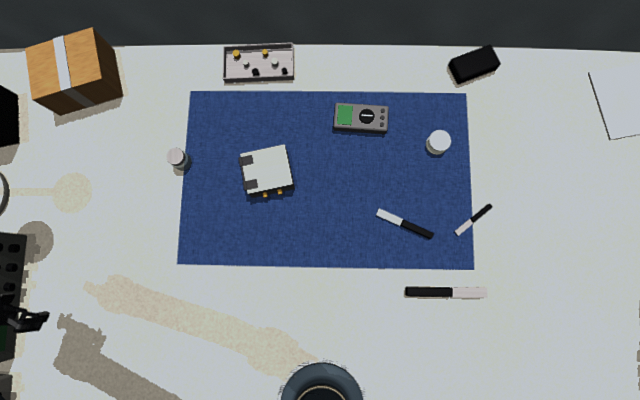

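Three openers show in the top view. The middle-sized one is at about px (404,223), with its blade end near (378,212). The box's hinge leaves are at (247,160) and (250,184), so its front faces right, towards the world −y side. I'll refine these positions in enlarged crops.

```bash
python3 - <<'E'
import cv2,numpy as np
t=cv2.imread('pics/top0.png')
a=cv2.resize(t[195:250,360:445],None,fx=7,fy=7,interpolation=cv2.INTER_CUBIC)
b=cv2.resize(t[135:210,225:305],None,fx=7,fy=7,interpolation=cv2.INTER_CUBIC)
cv2.imwrite('pics/a.png',a);cv2.imwrite('pics/b.png',b)
E
```

```text
(no output)
```

View pics/a.png

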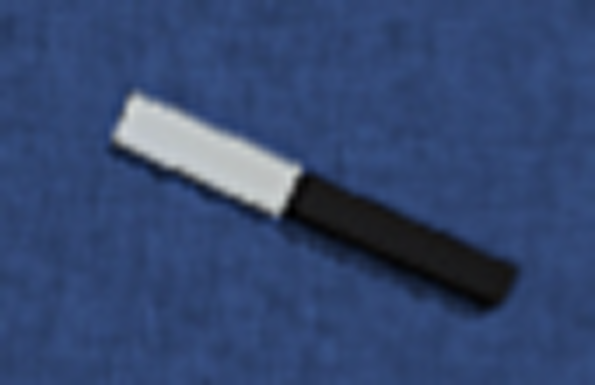

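View pics/b.png

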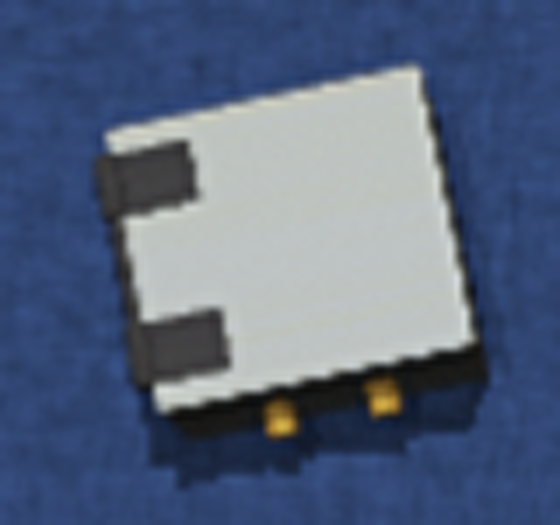

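The blade corners in the crop are at about (135,93), (303,172), (280,215) and (113,140). The cover corners are at (107,132), (418,67), (476,345) and (160,411).

```bash
cat > h.py <<'E'
import cv2,numpy as np
from bench import observe, eyes, robot
def bp(cam,px,z):
    c=eyes.calibration(cam); f=200/np.tan(np.radians(c['fov_y']/2))
    K=np.array([[f,0,c['cx']],[0,f,c['cy']],[0,0,1]])
    u=cv2.undistortPoints(np.array(px,float).reshape(-1,1,2),K,np.array(c['D'])).reshape(-1,2)
    R=cv2.Rodrigues(np.array(c['rvec']))[0]; t=np.array(c['tvec']).ravel()
    o=-R.T@t; d=np.c_[u,np.ones(len(u))]@R
    return o+d*((z-o[2])/d[:,2])[:,None]
def proj(cam,P):
    c=eyes.calibration(cam); f=200/np.tan(np.radians(c['fov_y']/2))
    K=np.array([[f,0,c['cx']],[0,f,c['cy']],[0,0,1]])
    return cv2.projectPoints(np.array(P,float).reshape(-1,1,3),np.array(c['rvec']),np.array(c['tvec']),K,np.array(c['D']))[0].reshape(-1,2)
def snap(cam,name,box=None,k=1):
    im=cv2.cvtColor(eyes.snapshot(cam),cv2.COLOR_RGB2BGR)
    if box: x0,y0,x1,y1=box; im=im[y0:y1,x0:x1]
    cv2.imwrite(f'pics/{name}.png',cv2.resize(im,None,fx=k,fy=k,interpolation=cv2.INTER_CUBIC))
def st():
    s=observe(); return {k:np.round(s[k],2) for k in ('t','tool_pos','eef_rot','wrist_force','grip_width')}
E
python3 - <<'E'
from h import *
cr=lambda L,o:[((x+.5)/7-.5+o[0],(y+.5)/7-.5+o[1]) for x,y in L]
bl=bp('top',cr([(135,93),(303,172),(280,215),(113,140)],(360,195)),12.5)[:,:2]
bx=bp('top',cr([(107,132),(418,67),(476,345),(160,411)],(225,135)),69)[:,:2]
print(bl.round(1),bx.round(1))
tip=(bl[0]+bl[3])/2; base=(bl[1]+bl[2])/2; d=tip-base
print('tip',tip,'len',np.linalg.norm(d),'ang',np.degrees(np.arctan2(d[1],d[0])))
u=d/np.linalg.norm(d); print('grip',base-35*u, tip-105*u)
h=(bx[0]+bx[3])/2; f=(bx[1]+bx[2])/2; d=h-f; d2=(bx[0]-bx[3]+bx[1]-bx[2])/2
print('hinge',h,'front',f,np.linalg.norm(d),np.degrees(np.arctan2(d[1],d[0])),'y',np.linalg.norm(d2),np.degrees(np.arctan2(d2[1],d2[0])), 'c',bx.mean(0))
q=observe(); print(q['joints'])
# overlay check in side view
a=np.radians(101);
E
```

```text
[[ 509.4 -146.8]
 [ 479.8 -210.9]
 [ 463.2 -201.9]
 [ 491.1 -138.3]] [[640.5 223.9]
 [667.  107.3]
 [560.6  82.3]
 [534.2 198.6]]
tip [ 500.22996063 -142.56875227] len 70.03588592537665 ang 65.76574991802669
grip [ 457.1160691  -238.34834138] [ 457.13079913 -238.3156179 ]
hinge [587.34722916 211.24408512] front [613.79086939  94.81569393] 119.39361953176508 102.79614339231115 y 109.26201831316762 13.341599215607538 c [600.56904928 153.02988953]
[-1.21887072  0.46860874 -0.0486163   1.53248367  0.02409642  1.1410107
 -0.08233175]
```

```bash
cat >> h.py <<'E'
from scipy.spatial.transform import Rotation as Ro
def go(P,yaw,frm=None):
    s=observe(); p=s['tool_pos'] if frm is None else np.array(frm,float)
    R=Ro.from_euler('xyz',s['eef_rot']).as_matrix()
    y0=np.degrees(s['eef_rot'][2]); r=-((yaw-y0+180)%360-180)
    print('shift cm',((R.T@(np.array(P,float)-p))/10).round(2),'roll',round(r,1),'yaw now',round(y0,2),'pos',p.round(1))
E
python3 - <<'E'
from h import *
go((560,150,230),-75)
E
```

```text
shift cm [ 46.42   0.13 -32.76] roll 53.2 yaw now -21.82 pos [250.8 626.7 231.3]
```

```bash
python3 -m crank '[3.6,0,-2.6,5.3, 7.2,0,-5.2,10.6, 10.8,0,-7.8,16, 14.4,0,-10.4,21.3, 18,0,-13,26.6, 21.6,0,-15.6,32, 25.2,0,-18.2,37.3, 28.8,0,-20.8,42.6, 32.4,0,-23.4,48, 36,0,-26,53]' && python3 - <<'E'
from h import *
go((457,-237,120),-114)
E
```

```text
t: 1.83
tool_pos: [474.5, 272.9, 231.7]
eef_rot: [-1.57, 0.001, -1.31]
wrist_force: [-0.1, 0.2, 0.1]
grip_width: 85.4
shift cm [ 48.82  11.13 -14.84] roll 38.9 yaw now -75.06 pos [474.5 272.9 231.7]
```

```bash
python3 - <<'E'
from h import *
go((457,-237,120),-114)
E
```

```text
shift cm [ 48.82  11.13 -14.84] roll 38.9 yaw now -75.06 pos [474.5 272.9 231.7]
```

```bash
python3 -m crank '[3.8,0,-1.3,5, 7.6,0,-2.6,10, 11.4,0,-3.9,15, 15.2,0,-5.2,20, 19,0,-6.5,25, 22.8,0,-7.8,30, 26.6,0,-9.1,34, 30.4,0,-10.4,38, 34.2,0,-11.7,39, 37,0,-13,39]' >/dev/null; python3 -m crank '[0,0,0,0,0,0,0,0]'; python3 - <<'E'
from h import *
go((457,-237,120),-114)
E
```

```text
t: 2.83
tool_pos: [444.8, -118.1, 231.6]
eef_rot: [-1.57, 0.001, -1.991]
wrist_force: [1.0, 0.3, 0.1]
grip_width: 85.4
shift cm [10.37 11.15  5.96] roll -0.1 yaw now -114.07 pos [ 444.8 -118.1  231.6]
```

```bash
python3 -m crank '[2.5,2.5,1.5,0, 5.2,5,3,0, 7.7,8,4.5,0, 10.4,11,6,0,10.4,11,6,0,10.4,11,6,0,10.4,11,6,0]' ; python3 - <<'E'
from h import *
go((457,-237,30),-114)
print(eyes.calibration('top')['cx'])
snap('top','t1',(360,180,460,260),7)
snap('side','s1',(280,210,440,390),4)
E
```

```text
t: 3.42
tool_pos: [458.8, -234.3, 121.3]
eef_rot: [-1.571, 0.001, -1.984]
wrist_force: [0.9, 0.5, 0.3]
grip_width: 84.9
shift cm [ 0.33  9.13 -0.05] roll 0.3 yaw now -113.7 pos [ 458.8 -234.3  121.3]
319.60687895481175
```

View pics/s1.png

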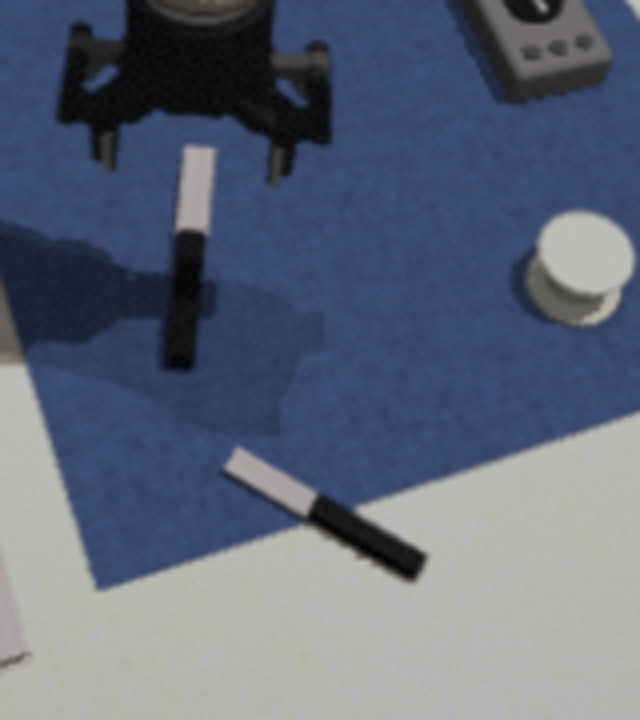

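The side view shows the jaws straddling the middle opener, whose handle is near crop px (185,300). I'll descend.

```bash
python3 -m crank '[0.1,2.5,0,0, 0.2,5,0,0, 0.3,7.5,0,0, 0.3,9.5,0,0, 0.3,11,0,0, 0.3,11.7,0,0,0.3,11.7,0,0,0.3,11.7,0,0]' 8.5 100 ; python3 - <<'E'
from h import *
go((457,-237,3),-114)
snap('side','s2',(280,210,440,390),4)
E
```

```text
t: 4.18
tool_pos: [457.9, -238.0, 5.3]
eef_rot: [-1.569, 0.001, -1.985]
wrist_force: [0.6, -0.0, -0.9]
grip_width: 84.8
shift cm [-0.05  0.23 -0.13] roll 0.3 yaw now -113.73 pos [ 457.9 -238.     5.3]
```

View pics/s2.png

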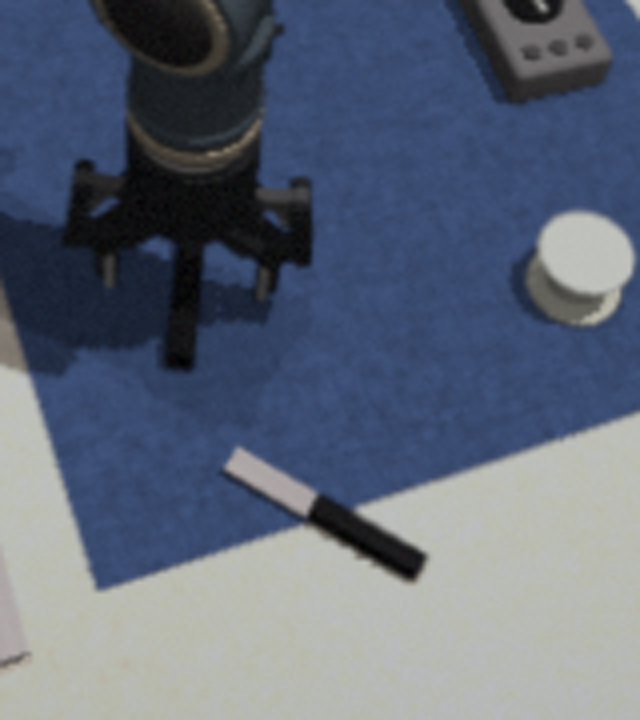

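```bash
python3 -m crank '[0,0.1,0,0,0,0.1,0,0,0,0.1,0,0,0,0.1,0,0,0,0.1,0,0,0,0.1,0,0,0,0.1,0,0,0,0.1,0,0]' 0 80; python3 -m crank '[0,-0.5,0,0,0,-1.5,0,0,0,-3,0,0,0,-5,0,0,0,-7,0,0,0,-9,0,0,0,-10,0,0,0,-10,0,0,0,-10,0,0]' ; python3 - <<'E'
from h import *
snap('side','s3',(260,190,420,370),4)
snap('top','t3',(340,160,470,270),5)
E
```

```text
t: 4.9
tool_pos: [457.1, -238.7, 3.7]
eef_rot: [-1.57, 0.0, -1.987]
wrist_force: [-0.4, 0.0, 5.1]
grip_width: 16.1
t: 5.65
tool_pos: [457.0, -238.3, 103.5]
eef_rot: [-1.57, 0.001, -1.986]
wrist_force: [-0.3, 0.6, -1.1]
grip_width: 16.6
```

View pics/s3.png

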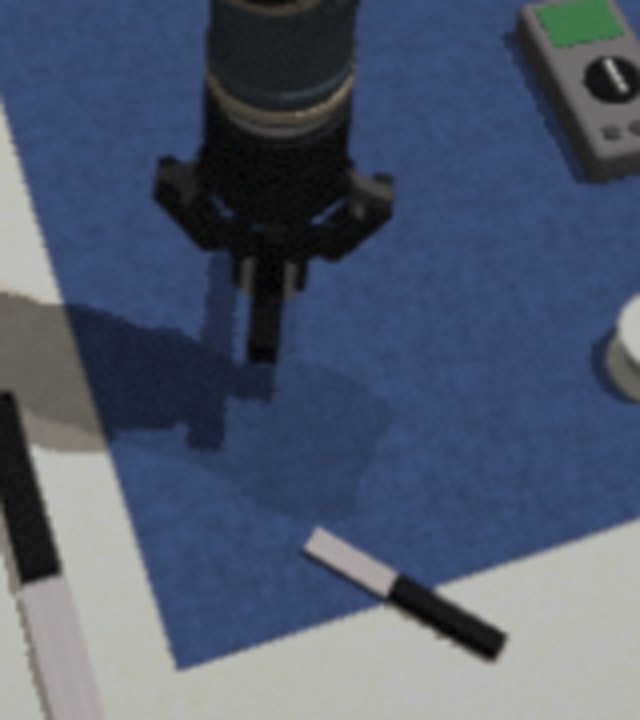

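View pics/t3.png

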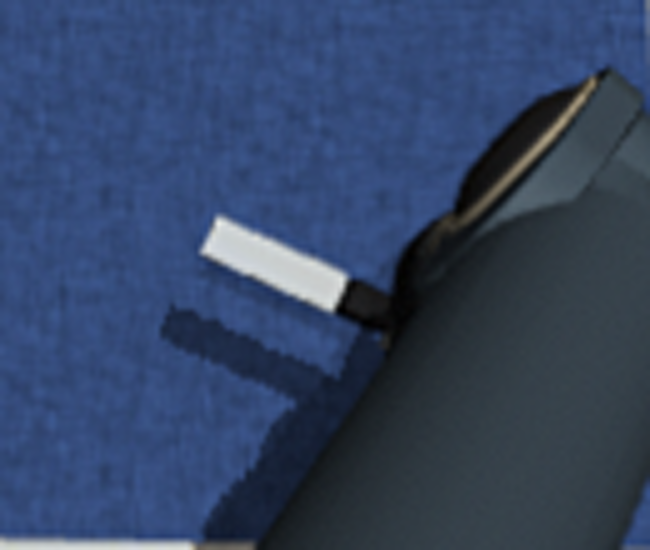

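The opener is held. The blade corners in the t3 crop are at (217,214), (350,277), (337,313) and (200,253).

```bash
python3 - <<'E'
from h import *
cr=[((x+.5)/5-.5+340,(y+.5)/5-.5+160) for x,y in [(217,214),(350,277),(337,313),(200,253)]]
for z in (110,112,114):
    b=bp('top',cr,z)[:,:2]; tip=(b[0]+b[3])/2; base=(b[1]+b[2])/2; d=tip-base
    p=observe()['tool_pos'][:2]
    print(z,tip,np.linalg.norm(d),np.degrees(np.arctan2(d[1],d[0])),'tcp->tip',tip-p,np.linalg.norm(tip-p), np.degrees(np.arctan2(*(tip-p)[::-1])))
s=observe();y=s['eef_rot'][2];print(np.degrees(y)+180)
print(eyes.spot_point('top','opener_tip')[:2])
# target: box yaw 103, front center at (613.8,94.8)
E
```

```text
110 [ 499.38336904 -140.77665323] 71.84825134161352 65.90641559170288 tcp->tip [43.22877905 97.22331778] 106.40066192559713 66.02844909893803
112 [ 499.08892205 -140.51688407] 71.70139807741157 65.90641559170287 tcp->tip [42.93433206 97.48308695] 106.51905514940671 66.22993855627139
114 [ 498.79447506 -140.2571149 ] 71.55454481320957 65.90641559170288 tcp->tip [42.63988507 97.74285611] 106.63876274478433 66.43097813027232
66.19286894539967
[{'point': [501.1, -136.9, 107.0], 'conf': 0.59}, {'point': [455.0, -232.8, 109.7], 'conf': 0.22}]
```

```bash
python3 - <<'E'
from h import *
go((644.4,-37.6,103),-77)
E
```

```text
shift cm [-25.94  -0.11   9.13] roll -36.8 yaw now -113.81 pos [ 456.1 -238.1  102.2]
```

```bash
python3 -m crank '[-2,0,0.7,-4, -5,0,1.8,-8, -8.5,0,3,-13, -12,0,4.2,-18, -15.5,0,5.4,-23, -19,0,6.6,-28, -22,0,7.7,-32, -24.5,0,8.6,-35, -25.7,0,9,-36.5, -25.9,0,9.1,-36.8]';python3 -m crank '[0,0,0,0,0,1,0,0,0,2,0,0,0,3,0,0,0,4,0,0,0,4.6,0,0,0,5,0,0,0,5.1,0,0,0,5.1,0,0,0,5.1,0,0]';  python3 - <<'E'
from h import *
go((644.4,-37.6,51),-77)
snap('side','s4',(270,110,430,240),5)
snap('top','t4',(220,110,360,230),5)
E
```

```text
t: 6.63
tool_pos: [645.7, -34.8, 101.8]
eef_rot: [-1.572, 0.002, -1.339]
wrist_force: [-0.9, -0.2, -1.0]
grip_width: 16.2
t: 7.47
tool_pos: [645.1, -38.4, 52.6]
eef_rot: [-1.57, -0.0, -1.344]
wrist_force: [1.0, 0.3, -1.1]
grip_width: 16.3
shift cm [-0.1   0.16 -0.05] roll -0.0 yaw now -77.02 pos [645.1 -38.4  52.6]
```

View pics/s4.png

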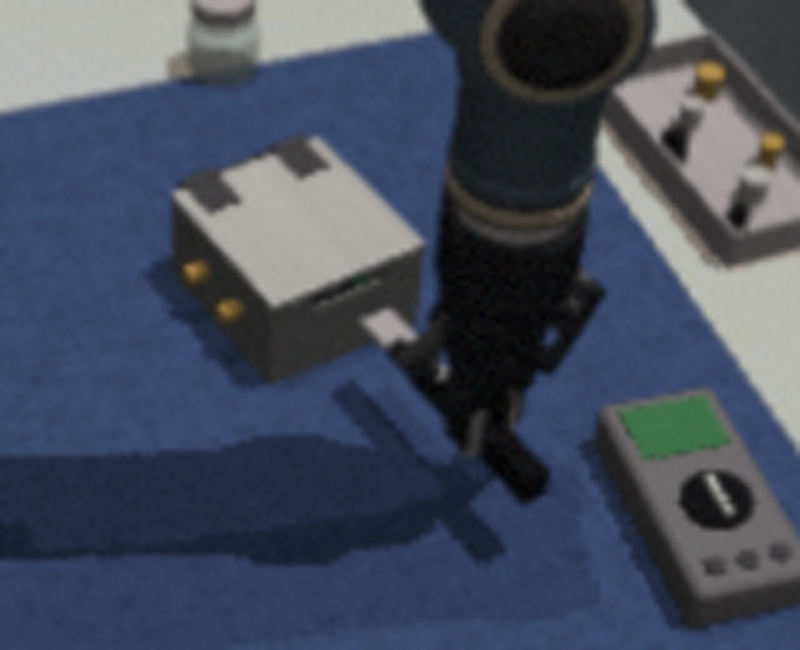

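View pics/t4.png

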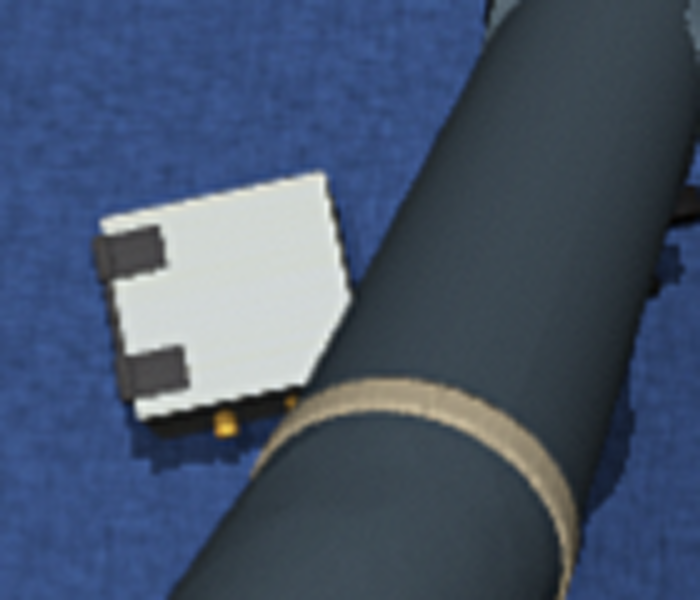

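In s4 the notch runs from (313,298) to (380,278) and the blade end from (362,322) to (385,310). I'll compare these with the projections.

```bash
python3 - <<'E'
from h import *
a=np.radians(103);u=np.array([np.cos(a),np.sin(a),0]);n=np.array([-u[1],u[0],0])
p=np.array([645.1,-38.4,0]); f=np.array([613.8,94.8,0])
for c in (np.array([600.57,153,0])-60*u,):
  for w in (-55,-25,0,25,55): print('rim',w,((proj('side',c+n*w+[0,0,65])[0]-[270,110])*5).round())
  print('bottom', ((proj('side',c+n*55)[0]-[270,110])*5).round(), ((proj('side',c+n*-55)[0]-[270,110])*5).round())
for z in (56,60,64):
  t=p+106*u+[0,0,z]
  print('tip',z,((proj('side',np.array([t+10*n,t-10*n]))-[270,110])*5).round())
E
```

```text
rim -55 [422. 249.]
rim -25 [381. 265.]
rim 0 [347. 280.]
rim 25 [312. 294.]
rim 55 [269. 312.]
bottom [267. 388.] [414. 325.]
tip 56 [[361. 326.]
 [389. 315.]]
tip 60 [[361. 322.]
 [389. 310.]]
tip 64 [[362. 317.]
 [389. 305.]]
```

The tip lines up with the notch both sideways and in height. I'll insert it 22 mm past the front face.

```bash
python3 -m crank '[-0.3,0.15,0,0,-1.0,0.15,0,0,-1.7,0.15,0,0,-2.4,0.15,0,0,-3.1,0.15,0,0,-3.8,0.15,0,0,-4.5,0.15,0,0,-5.0,0.15,0,0,-5.2,0.15,0,0,-5.2,0.15,0,0]';  python3 - <<'E'
from h import *
go((644.4-.225*-52,-37.6+.974*52,51),-77)
snap('side','s5',(270,110,430,240),5)
E
```

```text
t: 8.4
tool_pos: [633.0, 13.2, 50.8]
eef_rot: [-1.571, 0.0, -1.343]
wrist_force: [-0.6, -0.3, -0.7]
grip_width: 16.1
shift cm [ 0.54 -0.02  2.25] roll 0.0 yaw now -76.95 pos [633.   13.2  50.8]
```

View pics/s5.png

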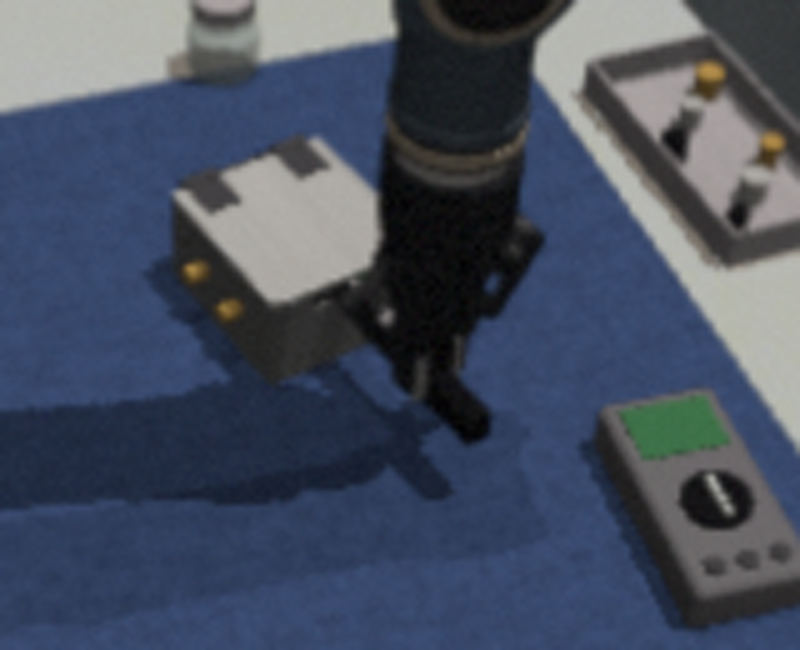

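```bash
python3 -m crank '[0,-0.3,0,0,0,-0.6,0,0,-0.04,-1.3,0,0,-0.15,-2.2,0,0,-0.34,-3.0,0,0,-0.6,-3.85,0,0,-0.9,-4.6,0,0,-1.3,-5.4,0,0,-1.3,-5.4,0,0,-1.3,-5.4,0,0]';  python3 - <<'E'
from h import *
snap('side','s6',(270,110,430,240),5)
E
```

```text
t: 9.28
tool_pos: [630.6, 26.2, 105.7]
eef_rot: [-1.569, 0.001, -1.343]
wrist_force: [0.1, -0.4, -1.9]
grip_width: 16.3
```

View pics/s6.png

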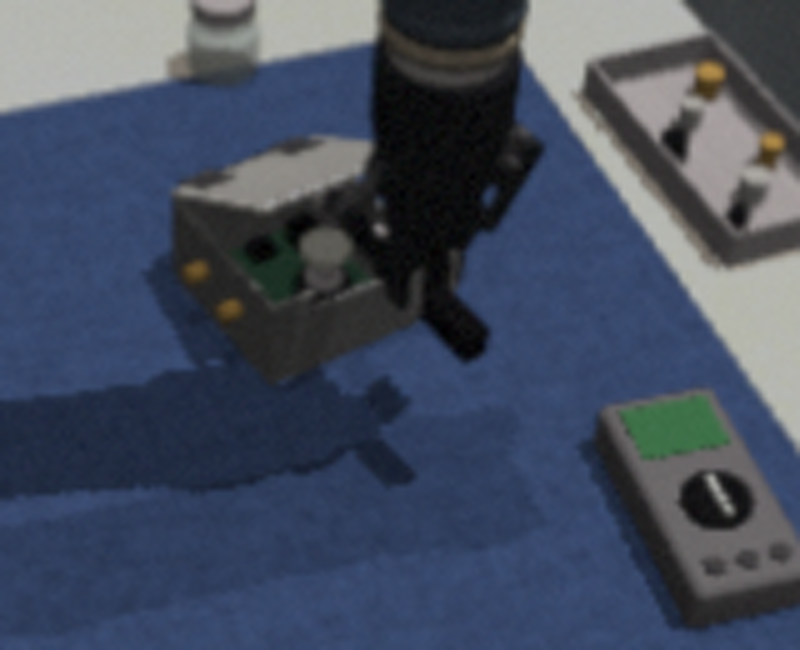

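```bash
python3 -m crank '[-0.5,-0.7,0,0,-1.0,-1.4,0,0,-1.6,-2.0,0,0,-2.2,-2.6,0,0,-2.9,-3.1,0,0,-3.6,-3.6,0,0,-4.35,-4.0,0,0,-5.15,-4.3,0,0,-5.95,-4.55,0,0,-6.8,-4.75,0,0]';python3 -m crank '[-0.8,0,0,0,-1.6,0.1,0,0,-2.4,0.2,0,0,-3.2,0.3,0,0,-4,0.4,0,0,-4.4,0.5,0,0,-4.4,0.5,0,0]';  python3 - <<'E'
from h import *
snap('side','s7',(240,80,440,240),4)
snap('top','t7',(200,90,360,230),5)
E
```

```text
t: 10.17
tool_pos: [614.8, 92.0, 152.7]
eef_rot: [-1.57, 0.0, -1.344]
wrist_force: [0.2, -1.3, -1.1]
grip_width: 16.3
t: 10.75
tool_pos: [604.3, 136.0, 146.7]
eef_rot: [-1.572, 0.001, -1.342]
wrist_force: [-0.3, 0.6, -0.2]
grip_width: 15.9
```

View pics/s7.png

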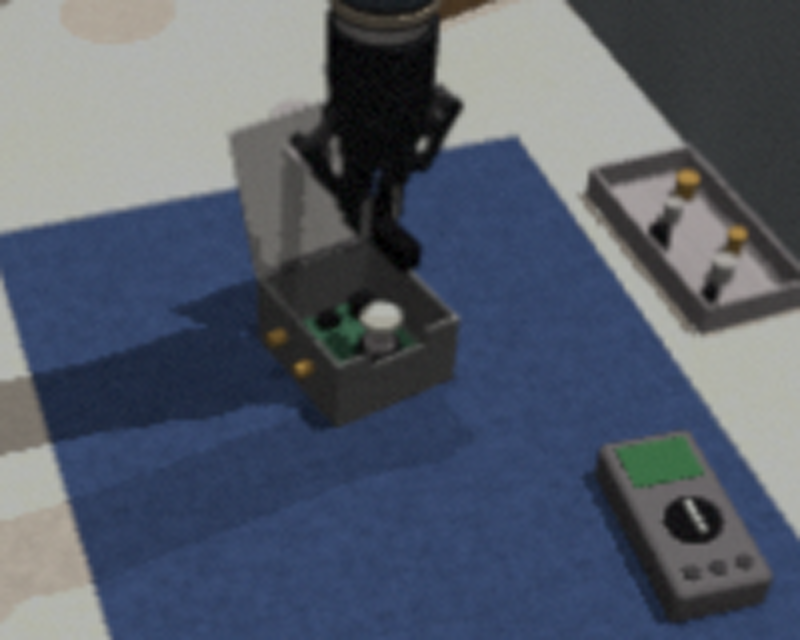

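View pics/t7.png

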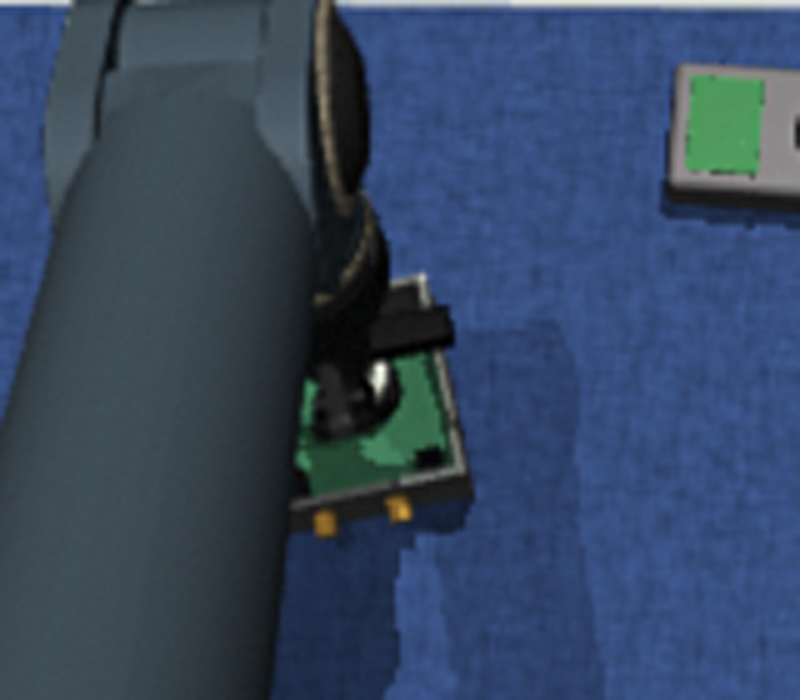

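The cover stands at about 1.88 rad by the geometry. I'll give it a 4 mm nudge towards the stop, then back straight away.

```bash
python3 -m crank '[-0.2,0,0,0,-0.4,0,0,0,-0.4,0,0,0,-0.4,0,0,0]';python3 -m crank '[0.5,0,0,0,2,0,0,0,4.5,-0.3,0,0,7.5,-0.5,0,0,11,-0.5,0,0,14.5,-0.5,0,0,17.5,-0.5,0,0,19.5,-0.5,0,0,20.5,-0.5,0,0,20.5,-0.5,0,0]';  python3 - <<'E'
from h import *
snap('side','s8',(240,80,440,240),4)
snap('top','t8',(200,90,360,230),5)
for c in('side','top'): print(c,[(d['point'],d['conf']) for d in eyes.spot_point(c,'key_top')],[(d['point'],d['conf']) for d in eyes.spot_point(c,'cover_edge')])
go((457,-238,103),-114)
E
```

```text
t: 11.18
tool_pos: [604.1, 137.5, 147.3]
eef_rot: [-1.571, -0.0, -1.345]
wrist_force: [0.9, -0.9, -0.1]
grip_width: 16.0
t: 12.02
tool_pos: [650.1, -65.3, 152.4]
eef_rot: [-1.571, -0.001, -1.349]
wrist_force: [-0.5, 0.4, -1.3]
grip_width: 16.2
side [([588.4, 217.8, 63.5], 0.56), ([620.1, 143.7, 50.2], 0.48)] []
top [([619.9, 145.2, 52.2], 0.65)] [([579.0, 249.2, 179.1], 0.74)]
shift cm [ 13.01   4.9  -22.87] roll 37.2 yaw now -76.83 pos [650.1 -59.3 152.1]
```

View pics/s8.png

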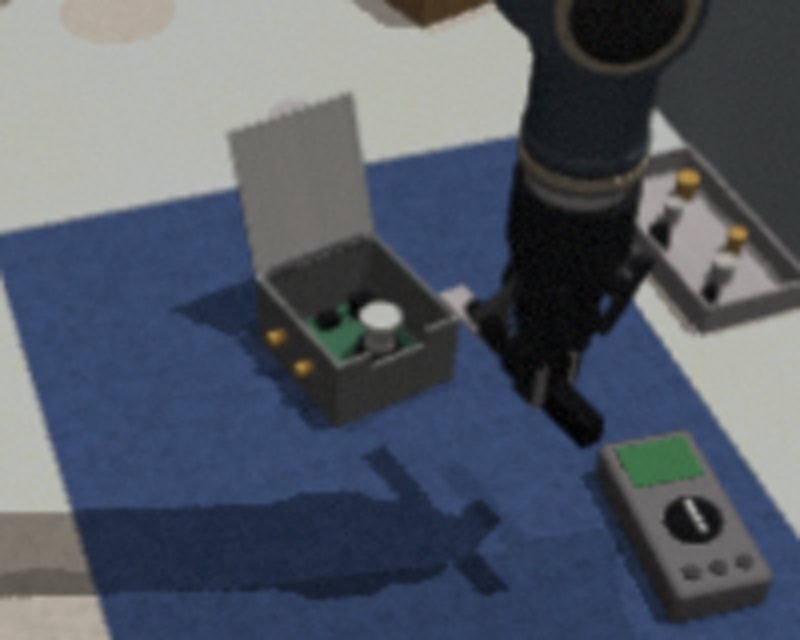

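View pics/t8.png

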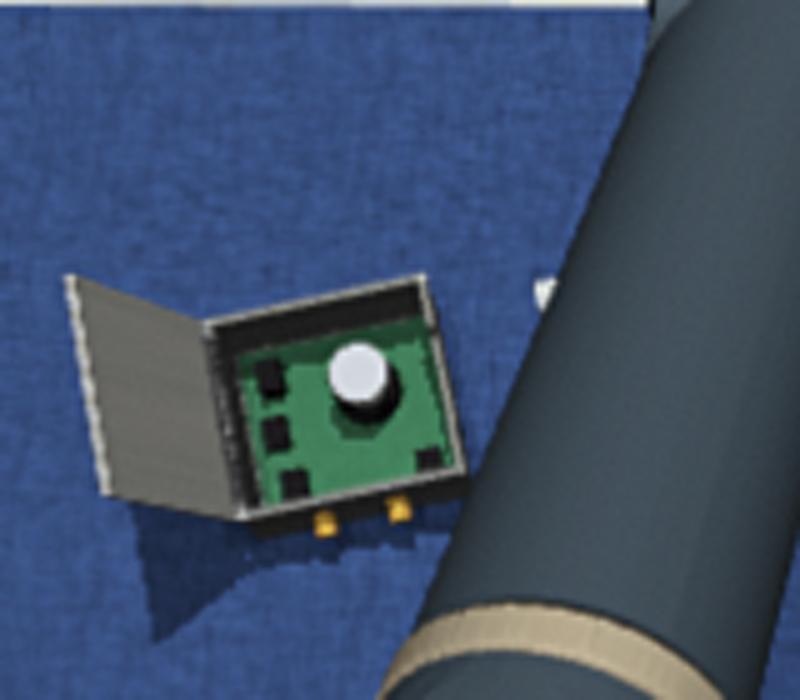

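The cover stays open, and the key head shows at t8 px (358,373). I'll lay the opener on clear mat at about (570,-90).

```bash
python3 - <<'E'
from h import *
go((570,-90,60),-77)
cr=lambda x,y:((x+.5)/5-.5+200,(y+.5)/5-.5+90)
print(bp('top',[cr(358,373)],52))
print(proj('side',(620,144.5,52)))
E
python3 -m crank '[0.3,1.5,-1.5,0,0.6,3,-3,0,0.8,4.5,-4.5,0,0.9,6,-6,0,1,7.5,-7.2,0,1,9,-8,0,1,9.3,-8.3,0,1,9.3,-8.3,0,1,9.3,-8.3,0]'; python3 - <<'E'
from h import *
go((570,-90,4.2),-77)
E
```

```text
shift cm [ 1.18  9.21 -8.5 ] roll 0.2 yaw now -76.83 pos [650.1 -59.3 152.1]
[[616.50666736 142.36120677  52.        ]]
[[335.31190322 158.22520622]]
t: 13.07
tool_pos: [572.5, -89.4, 59.9]
eef_rot: [-1.569, -0.0, -1.343]
wrist_force: [0.2, -0.1, -0.8]
grip_width: 16.0
shift cm [-0.    5.57 -0.27] roll 0.0 yaw now -76.95 pos [572.5 -89.4  59.9]
```

```bash
python3 -m crank '[0,1.5,0,0,0,3,0,0,0,4.2,0,0,0,4.8,0,0,0,5.2,0,0,0,5.4,0,0,0,5.5,0,0,0,5.55,0,0,0,5.55,0,0,0,5.55,0,0]'; python3 - <<'E'
from h import *
print(st()); snap('side','s9',(270,150,430,290),5)
E
```

```text
t: 13.9
tool_pos: [571.8, -90.2, 4.2]
eef_rot: [-1.57, -0.0, -1.344]
wrist_force: [0.3, -0.8, -0.8]
grip_width: 16.1
{'t': np.float64(13.9), 'tool_pos': array([571.82, -90.2 ,   4.22]), 'eef_rot': array([-1.57, -0.  , -1.34]), 'wrist_force': array([ 0.28, -0.76, -0.84]), 'grip_width': np.float64(16.09)}
```

View pics/s9.png

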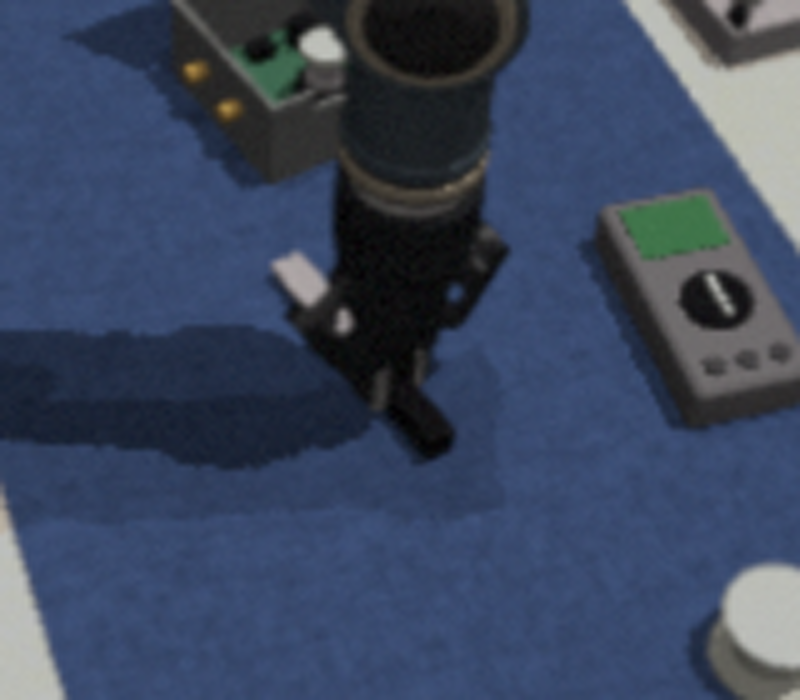

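The opener is just at the mat, so I'll release it.

```bash
python3 -m crank '[0,0.05,0,0,0,0.05,0,0,0,0.05,0,0,0,0.05,0,0,0,0.05,0,0]' 4.5 40; python3 -m crank '[0,0.05,0,0,0,-0.7,0,0,0,-2,0,0,0,-4,0,0,0,-7,0,0,0,-10.5,0,0,0,-13.5,0,0,0,-14.5,0,0,0,-14.5,0,0]';python3 - <<'E'
from h import *
print(st()); snap('side','s10',(270,100,430,270),4)
go((618,144,140),-77)
E
```

```text
t: 14.37
tool_pos: [571.5, -90.2, 3.4]
eef_rot: [-1.571, 0.0, -1.344]
wrist_force: [0.1, 0.1, -0.2]
grip_width: 44.9
t: 15.12
tool_pos: [573.7, -90.7, 152.5]
eef_rot: [-1.563, -0.002, -1.344]
wrist_force: [-0.1, 0.2, -0.4]
grip_width: 45.0
{'t': np.float64(15.12), 'tool_pos': array([573.68, -90.68, 152.52]), 'eef_rot': array([-1.56, -0.  , -1.34]), 'wrist_force': array([-0.09,  0.24, -0.45]), 'grip_width': np.float64(44.98)}
shift cm [-21.79   1.04   9.72] roll -0.0 yaw now -77.01 pos [572.2 -90.2 150.1]
```

View pics/s10.png

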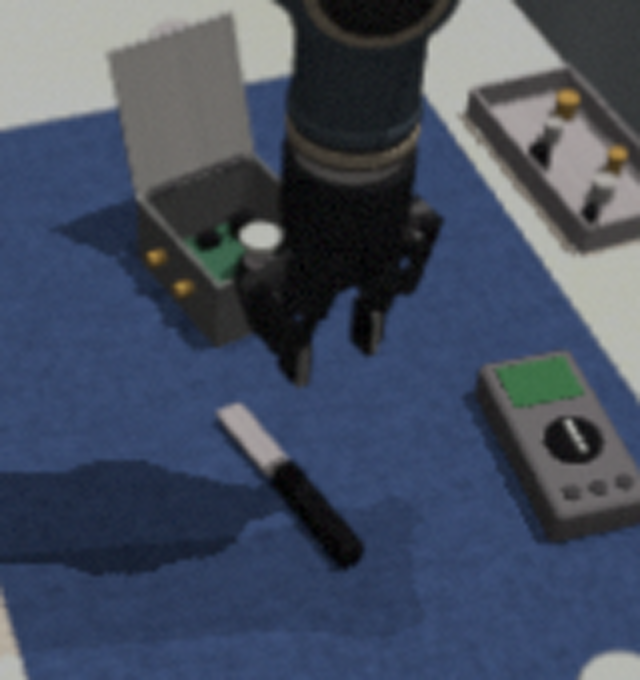

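The opener lies flat on the mat and the cover is still up. The key centre is at about (618,143.5), where both cameras agree within 4 mm. I'll shut the fingers and go above it.

```bash
python3 -m crank '[-1,0,0.5,0,-3,0,1.4,0,-6,0,2.8,0,-9.5,0,4.3,0,-13,0,5.9,0,-16.5,0,7.4,0,-19.5,0,8.7,0,-21.3,0,9.6,0,-21.7,0,9.7,0,-21.7,0,9.7,0]' 0 60; python3 -m crank '[0,0,0,0,0,0,0,0,0,1.5,0,0,0,3,0,0,0,4.5,0,0,0,5.7,0,0,0,6.3,0,0,0,6.5,0,0,0,6.5,0,0,0,6.5,0,0]'; python3 - <<'E'
from h import *
go((618,143.5,65),-77)
snap('side','s11',(270,90,400,210),6); snap('top','t11',(210,110,330,220),6)
E
```

```text
t: 16.0
tool_pos: [615.8, 145.7, 146.0]
eef_rot: [-1.575, 0.0, -1.34]
wrist_force: [-0.4, -0.4, 0.2]
grip_width: -0.1
t: 16.83
tool_pos: [617.8, 142.8, 83.9]
eef_rot: [-1.57, 0.0, -1.345]
wrist_force: [-0.0, -0.9, -0.0]
grip_width: 0.2
shift cm [-0.06  1.89  0.03] roll -0.0 yaw now -77.05 pos [617.8 142.8  83.9]
```

View pics/s11.png

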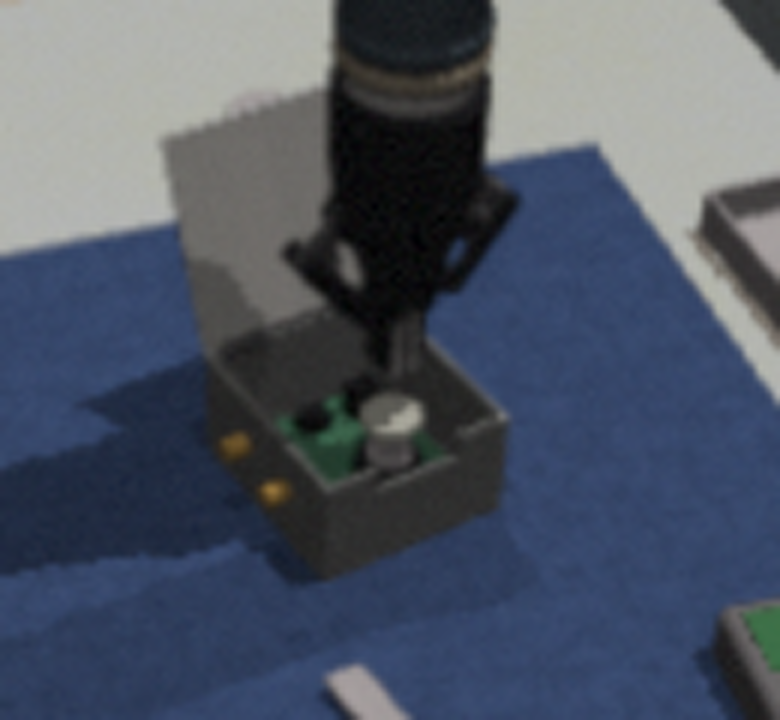

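View pics/t11.png

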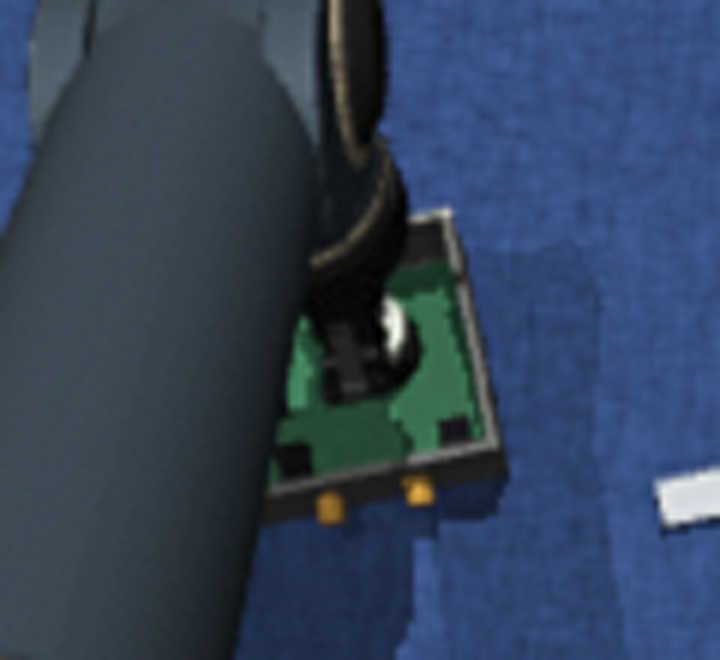

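```bash
python3 -m crank '[0,0.5,0,0,0,1.2,0,0,0,1.9,0,0,0,2.4,0,0,0,2.6,0,0,0,2.6,0,0,0,2.6,0,0]'; cat > avg.py <<'E'
from h import *
F=[];Z=[]
for i in range(8):
    eyes.snapshot('side'); s=observe(); F.append(s['wrist_force']);Z.append(s['tool_pos'])
print('t',s['t'],'F',np.mean(F,0).round(2),'sd',np.std(F,0).round(2),'pos',np.mean(Z,0).round(2),'sd',np.std(Z,0).round(2))
E
python3 avg.py
```

```text
t: 17.52
tool_pos: [617.2, 143.0, 57.0]
eef_rot: [-1.571, -0.0, -1.344]
wrist_force: [-0.0, -0.6, -0.4]
grip_width: 0.3
t 17.9167 F [ 0.04 -0.17 -0.18] sd [0.64 0.36 0.65] pos [617.45 143.11  57.53] sd [0.06 0.04 0.1 ]
```

```bash
python3 -m crank '[0,0.15,0,0,0,0.3,0,0,0,0.4,0,0,0,0.4,0,0,0,0.4,0,0]'; python3 avg.py;  python3 -m crank '[0,0.1,0,0,0,0.2,0,0,0,0.2,0,0,0,0.2,0,0]'; python3 avg.py
```

```text
t: 18.33
tool_pos: [617.1, 143.0, 53.1]
eef_rot: [-1.571, 0.0, -1.344]
wrist_force: [0.1, -0.2, 0.6]
grip_width: 0.0
t 18.7333 F [-0.05 -0.07  0.18] sd [0.48 0.48 0.62] pos [617.28 143.09  53.31] sd [0.03 0.01 0.05]
t: 19.07
tool_pos: [617.5, 143.1, 51.6]
eef_rot: [-1.57, 0.0, -1.344]
wrist_force: [-0.6, 0.4, 3.4]
grip_width: -0.1
t 19.4667 F [-0.14 -0.02  3.04] sd [0.35 0.4  0.51] pos [617.4  143.13  51.5 ] sd [0.01 0.02 0.07]
```

```bash
python3 -m crank '[0,0.1,0,0,0,0.2,0,0,0,0.2,0,0,0,0.2,0,0]'; python3 avg.py
```

```text
t: 19.8
tool_pos: [617.4, 143.1, 49.3]
eef_rot: [-1.571, 0.0, -1.344]
wrist_force: [-0.4, 1.1, 3.8]
grip_width: 0.1
t 20.2 F [-0.16  0.1   3.71] sd [0.47 0.4  0.5 ] pos [617.39 143.11  49.37] sd [0.01 0.01 0.01]
```

```bash
python3 -m crank '[0,0.1,0,0,0,0.2,0,0,0,0.3,0,0,0,0.4,0,0,0,0.47,0,0,0,0.47,0,0,0,0.47,0,0,0,0.47,0,0]'; python3 avg.py;python3 avg.py
```

```text
t: 20.87
tool_pos: [617.4, 143.1, 44.7]
eef_rot: [-1.57, 0.0, -1.344]
wrist_force: [0.6, -0.7, 4.6]
grip_width: -0.3
t 21.2667 F [-0.35  0.24  4.77] sd [0.39 0.45 0.46] pos [617.38 143.13  44.68] sd [0.01 0.02 0.02]
t 21.6667 F [0.65 0.22 5.3 ] sd [0.55 0.23 0.3 ] pos [617.36 143.11  44.63] sd [0.02 0.01 0.01]
```

```bash
python3 - <<'E'
from h import *
snap('side','s12',(250,80,450,260),4)
for c in('side','top'):
    eyes.snapshot(c)
    for th in('cover_edge','meter','reel','jar','opener_grip'): print(c,th,[(np.round(d['point']),d['conf']) for d in eyes.spot_point(c,th)])
E
python3 avg.py
```

```text
side cover_edge [(array([582., 251., 177.]), 0.69)]
side meter [(array([764., -92.,  -2.]), 0.79)]
side reel [(array([ 693., -305.,    1.]), 0.81), (array([542.,  14.,  14.]), 0.53)]
side jar [(array([573., -84.,  10.]), 0.7)]
side opener_grip [(array([572., -85.,   7.]), 0.83), (array([ 496., -417.,    6.]), 0.79), (array([ 297., -288.,   19.]), 0.76), (array([541.,  14.,  13.]), 0.61)]
top cover_edge [(array([ 692., -305.,   -0.]), 0.22)]
top meter [(array([762., -91.,  -0.]), 0.73)]
top reel []
top jar [(array([636., 402.,   1.]), 0.77)]
top opener_grip [(array([569., -87.,  12.]), 0.91), (array([ 299., -285.,   16.]), 0.71), (array([ 498., -416.,   11.]), 0.51)]
t 22.7167 F [1.28 0.09 4.67] sd [0.32 0.32 0.37] pos [617.35 143.12  44.62] sd [0.01 0.01 0.01]
```

View pics/s12.png

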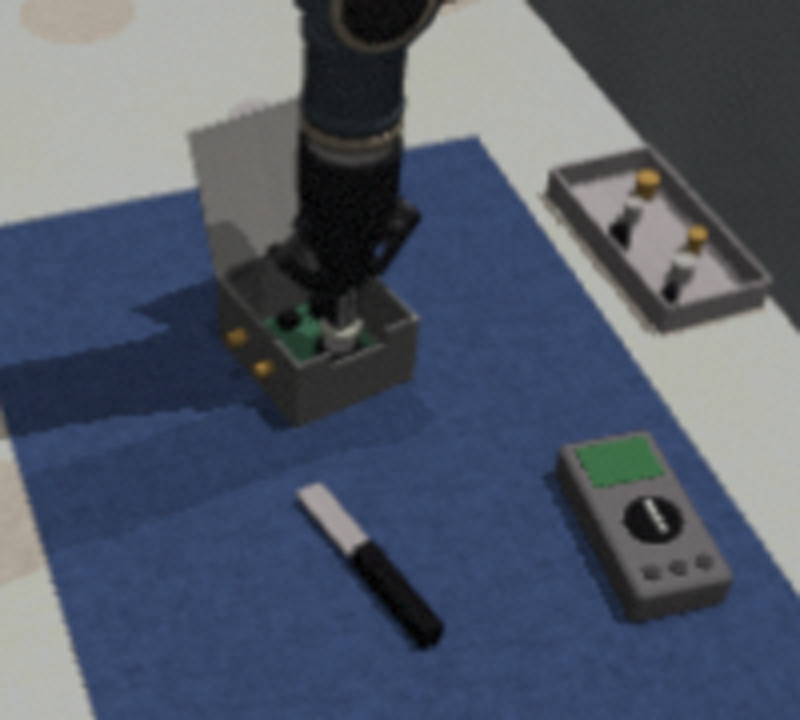

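```bash
python3 -c "
from bench import robot; print(robot.job_done())
from h import st; print(st())"
```

```text
the job is handed in; nothing more can be done
None
the job is handed in; nothing more can be done
```

I levered the cover open with the middle-sized opener's blade through the notch and swung it to about 1.88–1.9 rad. I then laid the opener flat on the mat at about (571, -87) mm. Finally I pressed the key with the shut fingertips and handed the job in at about 22.7 s, still holding it down.

- **Key:** the fingertips stand at z = 44.6 mm, and the key's top was at about 52.5 mm when up, so it is pressed about 7.9 mm. The averaged push was 4.7–5.3 N, which gives about 7–8.5 mm. Both fit half travel, well short of the bottom.
- **Cover:** in the last side view it was still up, with its edge found at (582, 251, 177) mm. The top camera missed it in the final check because the arm was in the way; its only hit was a low-confidence false one at the reel.
- **Meter, reel and jar:** they are where they started, within the networks' error. The reel was confirmed only in the side view and the jar only in the top view; the side camera's "jar" hit was really the opener.

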